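# Level the brewer's shelf

### The arm

A 6-joint arm with a two-finger parallel gripper is mounted at the origin on the work surface. World frame = base frame: x ahead of the robot, y to its left, z up, the work surface at z = 0. Lengths are in m, angles in rad, forces in N, time in s.
With the tool pointing down it reaches from about 0.35 to 0.975 m from the base axis. Payload 4.9 kg.
Tool frame: the origin (TCP) lies between the finger pads; the fingertips stand 19 mm ahead of it and the grasp point (between the pads) is the TCP; z points along the fingers, y is the line along which they close (so a half turn about z gives the same grasp; the last joint's range is limited). The gripper opens to 85 mm and grips with 20 to 120 N. Pads are 22 mm wide; open, the fingers measure 114 mm over their backs; the gripper's body (76 mm by 85 mm) begins 54 mm behind the grasp point. The pads swing forward as they close: fully open they stand 13 mm farther back than shut.
Start: joints at [1.214, 0.053, 1.613, -0, 1.476, -0.119], TCP at [0.147, 0.607, 0.25] pointing down, gripper open.
Joint ranges: [-3.01, 3.01], [-1.01, 2.22], [0.06, 2.58], [-1.02, 4.17], [0.09, 2.62], [-3.14, 3.14]. Speed limits (rad/s): [2.57, 2.57, 3.14, 3.14, 3.14, 3.14].

### API

Orientations are given as a rotation vector (axis times angle).
In Python, from station import ctrl gives the robot as it stands. The module is installed in compiled form; this text tells all that it offers.
- The arm moves only by the tool servo_tool, never from a script. Its argument "increments" is a list that holds one entry, the list of rows, each a list of 5 numbers: the finger opening in cm, from 0 to 8.54, then the shift along the tool's x, y, z in cm, then the turn about the tool's z in degrees. A call has 1 to 5 rows; each row is the pose to reach, as a shift and turn from the pose commanded when the call began, along the tool's axes at that moment; what a row does not reach only later rows make up. A row lasts 1/10 s, in which the tool goes at most 50 mm and 8.59 degrees, less where a joint would pass 70% of its speed; a pose out of reach is approached as far as the arm can. A call with a gripper value outside its range is refused whole. The fingers move at their own pace and stop on an object; "newtons" is the grip in N (left out, the last holds). Time passes only in rows, so rows that repeat a pose let the fingers close. It gives the time, the measured TCP pose, the force, the opening and the grip force at its end, in the units of the state.
- ctrl.get_obs(): the state, without advancing time (a new reading comes with each control period).
- ctrl.get_image(name): name is "scene" or "side" or "wrist"; returns a dict with "img" (400x640x3 uint8, red, green, blue), "fx", "fy", "cx", "cy" (pixels), "rvec" (rotation vector, rad) and "tvec" (3), from world to camera coordinates, as OpenCV has them; the wrist camera has in their place "mount" (4x4, takes a point from camera to tool coordinates, whose origin is the TCP and whose axes are the flange's). Camera axes: x right, y down, z forward; pixel columns grow to the right and rows downward; lengths in m; the calibration is good to about 2 mm. A picture is of the moment at which its call begins: read the wrist's pose just before it. There is no depth.
- ctrl.finish_job(): hands the job in; it is judged then, once.
The state is a dict: "t": time; "q": joint angles; "dq": joint speeds; "effort": joint torques, N m; "tool_pos": TCP position; "tool_rot": TCP orientation; "contact_force": force on the tool from outside, world axes, zero at the start; "wrist_torque": the same for the moment, N m; "opening": finger opening in m; "grip_force": force on a finger pad.
Only numpy, scipy, OpenCV 4.12 (cv2) and the standard library are available. Lean on these libraries where they do the work, as an engineer would, in place of code of your own. Each camera call takes 0.05 s, during which the arm holds its last target. There are 200 camera calls.

### The job

Lay the spirit level in the middle of the aluminium shelf, lengthwise along it, and let go of it; then turn the blue wheel of the levelling foot until the bubble sits midway between the two lines of the vial. Finally press down on the top of the level with roughly 10 N, so that it sits firmly on the shelf, and finish while still pressing, with the bubble between its lines. Leave the white ring, the white cup and the beaker that stand nearby where they are.

Things in the scene. Friction and masses are not known exactly. Their poses are not given: they have to be found in the camera images.
- level_mid (a point): Spirit level: black bar, aluminium foot, yellow end blocks, green vial in its top; 160 mm long (x axis) x 30 wide (y) x 40 tall, about 0.3 kg. This point is its centre, 20 above its flat underside. The solid end blocks (the last 45 of the length at either end, tops 40 above the underside) are good to press on; the vial fills the middle 70 of the top, up to 3 lower.
- level: The same spirit level: origin at the centre of its underside, x along its length, z up.
- bubble_mid (a point): Middle of the pale bubble, 16 mm long, in the level's vial. It slides along the level's x axis towards the higher end, 0.7 mm per mrad of slope (26 at most), and settles in 0.7 s. It is centred when beside level_mid along x. Two black lines round the vial, 13 either side of the centre, hold the whole bubble between them when its middle is within 5 of the centre.
- shelf_mid (a point): Aluminium shelf on a black stand, 130 mm wide (x axis) x 220 long (y) x 8 thick; this point is the centre of its top face, about 40 above the bench. It is hinged at its +y end; at its -y end a narrow tab runs to the levelling foot, whose axis is 170 from this point. At the start the foot end hangs low, by 0.015 to 0.034 rad. Pressing does not change the setting.
- shelf: The same shelf plate with its tab: origin on the hinge line at the +y end, 118 mm from the shelf's middle and 4 below its top face; axes as for shelf_mid.
- wheel_grip (a point): Blue hand wheel of the levelling foot, axis vertical, 42 mm across, 28 tall, top 102 above the bench; this point is on the axis 13 below the top. Grip it from above at any angle. Turning it clockwise seen from above lifts the foot end, 0.025 rad of slope per rad; 0.6 to 1.35 rad are needed. It takes 0.15 N m, stays where it is left and does not tilt with the shelf.
- gear_ring: Bystander, not to be moved: white plastic ring, 80 mm across, 14 mm tall; origin at its underside.
- burr_cup: Bystander, not to be moved: white stepped cup, 76 mm across, 60 mm tall; origin at its underside.
- beaker: Bystander, not to be moved: glass beaker, 68 mm across, 90 mm tall; origin at its underside.
Mind the look-alikes: they are no part of the job. There is more than one size of the level; the job needs the smallest.

How it is judged:
On the way, in this order (a step that is already met when the one before it is completed fails the run):
1. the level lies flat and lengthwise in the middle of the shelf, let go (angle between the x axis of level_mid and the y axis of shelf_mid, either way round below 0.2 rad and angle between the z axis of level_mid and the z axis of shelf_mid, either way round below 0.05 rad and z of level_mid in the frame of shelf_mid between 0.015 and 0.024 m and horizontal distance between level_mid and shelf_mid below 0.035 m and contact force between level and shelf above 1 N and contact force between the fingers and level below 0.3 N and linear speed of level below 0.02 m/s), for 0.8 s.
2. the shelf is level: the bubble stays between its lines while the level lies free on the shelf (angle between the x axis of level_mid and the y axis of shelf_mid, either way round below 0.2 rad and angle between the z axis of level_mid and the z axis of shelf_mid, either way round below 0.05 rad and z of level_mid in the frame of shelf_mid between 0.015 and 0.024 m and horizontal distance between level_mid and shelf_mid below 0.035 m and contact force between level and shelf above 1 N and contact force between the fingers and level below 0.3 N and x of bubble_mid in the frame of level_mid between -0.005 and 0.005 m), for 0.5 s.
At the end, for the whole second after the job is handed in: The level lies flat on the shelf, within 35 mm of its middle and 0.2 rad of its long axis; the bubble's middle is within 5 mm of the vial's centre; the fingers press on the level (over 3 N) and it bears on the shelf with 8 to 40 N, its own weight of about 3 N included (angle between the x axis of level_mid and the y axis of shelf_mid, either way round below 0.2 rad and angle between the z axis of level_mid and the z axis of shelf_mid, either way round below 0.05 rad and z of level_mid in the frame of shelf_mid between 0.015 and 0.024 m and horizontal distance between level_mid and shelf_mid below 0.035 m and contact force between level and shelf between 1 and 40 N and x of bubble_mid in the frame of level_mid between -0.005 and 0.005 m and contact force between level and shelf above 8 N and contact force between the fingers and level above 3 N); the arm keeps its last pose, push and grip.
It fails at once if the ring, cup or beaker is moved more than 30 mm (distance of any of gear_ring, burr_cup, beaker from where it was at the start of the episode above 0.03 m).
It fails at once if the level is slammed or forced onto the shelf (contact force between level and shelf above 90 N).
It also fails if it takes over 66 s, if anything falls off the work surface, if the arm or the gripper's body presses on something with over 40 N, if the wrist force passes 120 N, or if a joint passes its speed limit or range.

## Working session

There is one attempt and no reset: what is moved stays moved. The work goes in short steps, Python scripts to look and compute and a tool call to move; the robot and the scene stay as the last step left them, time stands still between calls to the robot, and variables do not carry over. Pictures are saved under pics/ and viewed, at most 10 in all, crops included, and the job is handed in when it is done.

Besides the shell and the picture viewer there is one more tool, called after "Emit:" as name([rows], argument=value, ...), one row to a line, values as JSON. servo_tool: Moves the arm, as the interface text tells. Its arguments: {"type":"object","properties":{"increments":{"type":"array"},"newtons":{"type":"number"}},"required":["increments"]}

```bash
mkdir -p pics
cat > h.py <<'E'
import numpy as np, cv2
from station import ctrl
from scipy.spatial.transform import Rotation as R
def snap(n,f):
    o=ctrl.get_obs(); d=ctrl.get_image(n); cv2.imwrite('pics/'+f,d['img'][:,:,::-1])
    K=np.array([[d['fx'],0,d['cx']],[0,d['fy'],d['cy']],[0,0,1]])
    if n=='wrist':
        T=np.eye(4);T[:3,:3]=R.from_rotvec(o['tool_rot']).as_matrix();T[:3,3]=o['tool_pos'];T=T@np.array(d['mount'])
    else:
        T=np.eye(4);T[:3,:3]=R.from_rotvec(np.ravel(d['rvec'])).as_matrix();T[:3,3]=np.ravel(d['tvec']);T=np.linalg.inv(T)
    np.savez('pics/'+f+'.npz',K=K,T=T,img=d['img']); return o
def load(f): return np.load('pics/'+f+'.npz')
def ray(f,u,v,z):
    d=load(f);T=d['T'];r=T[:3,:3]@np.linalg.inv(d['K'])@[u,v,1];c=T[:3,3]
    return c+r*(z-c[2])/r[2]
def proj(f,p):
    d=load(f);c=np.linalg.inv(d['T'])@np.r_[p,1];q=d['K']@c[:3];return q[:2]/q[2]
E
python3 - <<'E'
from h import *
for n in('scene','side','wrist'): o=snap(n,n+'0.png')
a=[cv2.imread(f'pics/{n}0.png') for n in('scene','side')]
print(o)
for n in('scene','side','wrist'): print(load(n+'0.png')['T'].round(3).tolist(),load(n+'0.png')['K'][0,0])
E
```

```text
{'t': 0.1, 'q': array([ 1.21398844e+00,  5.33018344e-02,  1.61418275e+00, -3.26700079e-05,
        1.47599190e+00, -1.19011725e-01]), 'dq': array([ 0.00053587, -0.00212895, -0.00410852, -0.00059144, -0.00026943,
       -0.00011428]), 'effort': array([-1.59936658e-04, -3.94904530e+01, -3.71363389e+01, -9.51520087e-05,
        3.89668174e-03,  5.42269888e-06]), 'tool_pos': array([0.14705164, 0.60690089, 0.24916354]), 'tool_rot': array([-3.72595938e-01, -3.11900265e+00,  2.88742645e-03]), 'contact_force': array([-0.3748209 , -0.15703356, -0.47833928]), 'wrist_torque': array([-0.03701713, -0.00276143, -0.02925838]), 'grip_force': 0.0, 'opening': 0.08541283153219018}
[[-0.658, 0.369, -0.656, 1.044], [0.753, 0.321, -0.575, 0.557], [-0.002, -0.872, -0.489, 0.538], [0.0, 0.0, 0.0, 1.0]] 362.74198291595155
[[0.761, -0.432, 0.483, -0.183], [-0.648, -0.495, 0.579, -0.724], [-0.011, -0.754, -0.657, 0.934], [0.0, 0.0, 0.0, 1.0]] 483.54494966904844
[[0.236, 0.921, 0.311, 0.067], [0.972, -0.223, -0.077, 0.627], [-0.001, 0.32, -0.947, 0.372], [0.0, 0.0, 0.0, 1.0]] 343.27162701456683
```

View pics/scene0.png

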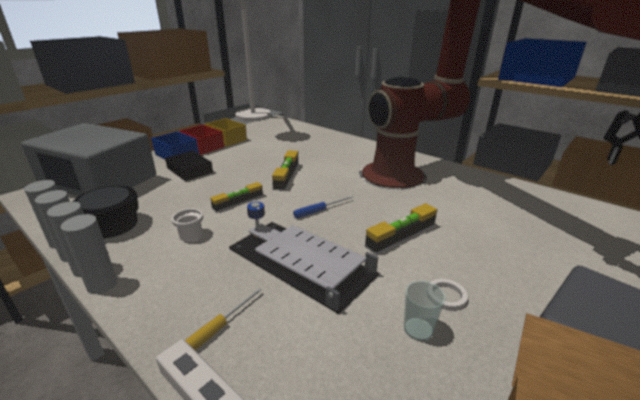

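View pics/side0.png

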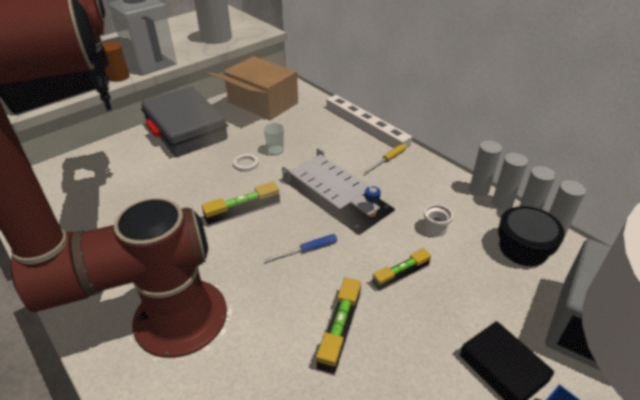

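Scene view: levels at (238,196), (286,169) and (402,226), which are the same as side (402,267), (340,322) and (240,202). Shelf is at side (325,180), blue wheel (372,194), cup (437,217), ring (246,162), beaker (274,138). The level at side (402,267) looks the smallest, so I'll measure all three.

Run:
```python
from h import *
for f,boxes in(('side0.png',{'A':(370,245,435,288),'B':(312,272,366,370),'C':(198,178,284,222)}),('scene0.png',{'A':(205,178,268,212),'B':(268,148,304,190),'C':(360,200,442,252)})):
    img=load(f)['img']; hsv=cv2.cvtColor(img,cv2.COLOR_RGB2HSV)
    m=cv2.inRange(hsv,(15,130,70),(30,255,255))
    for k,(a,b,c,d) in boxes.items():
        n,l,s,ce=cv2.connectedComponentsWithStats(m[b:d,a:c])
        i=np.argsort(-s[1:,4])[:2]+1
        P=[ray(f,*(ce[j]+[a,b]),.032) for j in i]
        v=P[1]-P[0]; print(f,k,s[i,4],(ce[i]+[a,b]).round(1).tolist(),np.round(P,3).tolist(),'len',np.linalg.norm(v).round(3),'mid',((P[0]+P[1])/2).round(3),'yaw',np.degrees(np.arctan2(v[1],v[0])).round(1))
    mb=cv2.inRange(hsv,(105,120,40),(125,255,255))
    n,l,s,ce=cv2.connectedComponentsWithStats(mb)
    for j in range(1,n):
        if s[j,4]>40: print('blue',s[j].tolist(),ce[j].round(1),ray(f,*ce[j],.09).round(3))
# shelf corners guess crops
a=load('side0.png')['img'][135:295,260:460]; cv2.imwrite('pics/crop1.png',cv2.resize(a,(750,600),interpolation=cv2.INTER_CUBIC)[:,:,::-1])
```

```text
side0.png A [223 192] [[383.8, 275.1], [420.7, 256.5]] [[0.425, -0.239, 0.032], [0.538, -0.258, 0.032]] len 0.115 mid [ 0.481 -0.249  0.032] yaw -9.3
side0.png B [636 403] [[329.6, 348.8], [349.3, 290.5]] [[0.193, -0.304, 0.032], [0.33, -0.219, 0.032]] len 0.161 mid [ 0.262 -0.262  0.032] yaw 32.0
side0.png C [308 176] [[214.2, 207.5], [266.2, 188.8]] [[0.244, 0.243, 0.032], [0.403, 0.214, 0.032]] len 0.161 mid [0.324 0.228 0.032] yaw -10.5
blue [366, 189, 14, 13, 109] [372.6 195.4] [ 0.565 -0.058  0.09 ]
blue [303, 236, 32, 13, 197] [318.8 242.3] [ 0.342 -0.096  0.09 ]
blue [547, 386, 31, 14, 231] [561.1 394.7] [ 0.424 -0.675  0.09 ]
scene0.png A [113  84] [[219.2, 198.1], [253.6, 186.6]] [[0.535, -0.259, 0.032], [0.422, -0.24, 0.032]] len 0.115 mid [ 0.479 -0.249  0.032] yaw 170.6
scene0.png B [148  80] [[280.1, 173.3], [291.3, 154.4]] [[0.301, -0.248, 0.032], [0.158, -0.336, 0.032]] len 0.168 mid [ 0.23  -0.292  0.032] yaw -148.3
scene0.png C [362 236] [[380.4, 231.2], [424.1, 211.3]] [[0.375, 0.185, 0.032], [0.215, 0.223, 0.032]] len 0.164 mid [0.295 0.204 0.032] yaw 166.8
blue [499, 39, 86, 47, 3149] [541.1  60.9] [-2.487 -0.115  0.09 ]
blue [152, 132, 45, 26, 778] [173.1 144.2] [ 0.464 -0.614  0.09 ]
blue [294, 203, 31, 14, 139] [308.7 208.8] [0.483 0.044 0.09 ]
```

View pics/crop1.png

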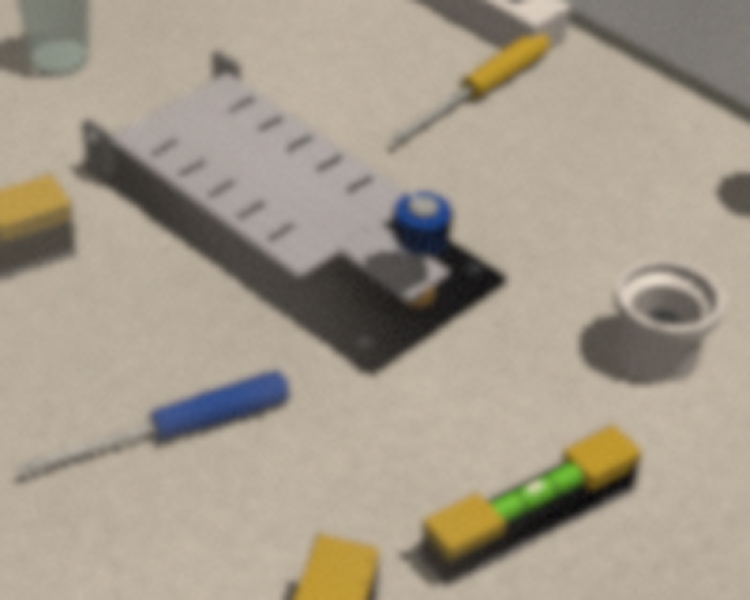

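The crop shows the shelf with corners at crop px (115,135), (215,75), (300,277) and (390,215). The wheel is at (423,220). The level at (530,495) has 115 mm block spacing, which matches the 160 mm one. The other two are about 162 mm spacing, so larger.

```bash
cat >> h.py <<'E'
def move(p,ydeg=None):
    "shift (cm, tool axes) and tool-z turn (deg) to world point p with closing axis at ydeg (mod 180)"
    o=ctrl.get_obs(); M=R.from_rotvec(o['tool_rot']).as_matrix()
    cur=np.degrees(np.arctan2(M[1,1],M[0,1])); t=0
    if ydeg is not None: t=-((ydeg-cur+90)%180-90)
    return (M.T@(np.array(p)-o['tool_pos'])*100).round(2), round(t,1), o['q'].round(2)
E
python3 - <<'E'
from h import *
c=lambda u,v,z:ray('side0.png',260+u/3.75,135+v/3.75,z)
h1,h2,f1,f2=c(115,135,.043),c(215,75,.043),c(300,277,.037),c(390,215,.037)
print(*[x.round(3) for x in(h1,h2,f1,f2)]); mid=(h1+h2+f1+f2)/4
y=(h1+h2-f1-f2)/2; x=(h1-h2+f1-f2)/2
print('mid',mid.round(3),'len',np.linalg.norm(y),'wid',np.linalg.norm(x),'yaw y',np.degrees(np.arctan2(y[1],y[0])),'foot',(mid-y/np.linalg.norm(y)*.17).round(3))
print('wheeltop',c(425,205,.102).round(3),'cup',c(668,300,.06).round(3),'beaker',c(55,55,0).round(3))
print(move((.48,-.249,.15),80.6)); print(move((.48,-.249,.028),80.6))
E
```

```text
[0.501 0.222 0.043] [0.615 0.232 0.043] [0.502 0.002 0.037] [0.603 0.01  0.037]
mid [0.555 0.117 0.04 ] len 0.2213818168681347 wid 0.10751749431933137 yaw y 88.52606459689649 foot [ 0.551 -0.053  0.035]
wheeltop [ 0.572 -0.052  0.102] cup [ 0.665 -0.205  0.06 ] beaker [ 0.566  0.396 -0.   ]
(array([-52.52, -75.33,  10.05]), np.float64(-4.2), array([ 1.21,  0.05,  1.61, -0.  ,  1.48, -0.12]))
(array([-52.52, -75.31,  22.25]), np.float64(-4.2), array([ 1.21,  0.05,  1.61, -0.  ,  1.48, -0.12]))
```

Run:
```python
from h import *
print(move((.47,.12,.27))[0],move((.48,-.22,.2))[0])
```

```text
[-42.86 -39.72  -2.01] [-51.84 -72.52   5.04]
```

Emit:
servo_tool([
  [[8.5,-3.6,-3.3,-2,0],[8.5,-7.2,-6.6,-2,0],[8.5,-10.8,-9.9,-2,0],[8.5,-14.4,-13.2,-2,0],[8.5,-18,-16.5,-2,0]],
])

```text
t: 0.65
tool_pos: [0.2838, 0.4029, 0.27]
tool_rot: [0.372, 3.119, -0.0]
contact_force: [0.2, -0.7, 0.2]
opening: 0.0848
grip_force: 0.0
```

Emit:
servo_tool([
  [[8.5,-3.6,-3.3,0,0],[8.5,-7.2,-6.6,0,0],[8.5,-10.8,-9.9,0,0],[8.5,-14.4,-13.2,0,0],[8.5,-18,-16.5,0,0]],
])

```text
t: 1.15
tool_pos: [0.4199, 0.2, 0.2702]
tool_rot: [0.373, 3.119, 0.0]
contact_force: [1.4, 1.2, 0.4]
opening: 0.0848
grip_force: 0.0
```

Emit:
servo_tool([
  [[8.5,-3,-4,0,0],[8.5,-5,-7,0,0],[8.5,-6.9,-9.7,0,0],[8.5,-6.9,-9.7,0,0]],
])

```text
t: 1.55
tool_pos: [0.4643, 0.0884, 0.2699]
tool_rot: [-0.381, -3.118, 0.002]
contact_force: [-0.8, 1.1, -0.8]
opening: 0.085
grip_force: 0.0
```

Run:
```python
from h import *
o=snap('wrist','w1.png'); print(o['t'],o['tool_pos'],o['q'].round(2),move((.48,-.249,.15),80.6),move((.48,-.249,.15),80.6))
```

```text
1.55 [0.46431955 0.08836279 0.2699474 ] [ 0.03 -0.34  1.93 -0.    1.55 -1.3 ] (array([ -9.69, -32.53,  11.99]), np.float64(-4.4), array([ 0.03, -0.34,  1.93,  0.  ,  1.55, -1.3 ])) (array([ -9.69, -32.53,  11.99]), np.float64(-4.4), array([ 0.03, -0.34,  1.93,  0.  ,  1.55, -1.3 ]))
```

View pics/w1.png

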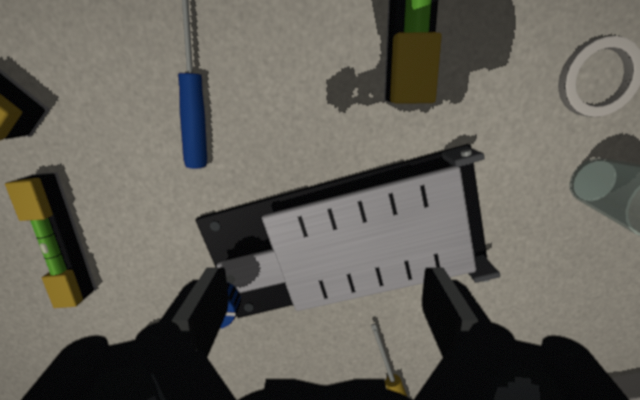

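The wrist view shows the shelf corners at (265,214), (463,166), (478,270) and (293,308). The small level is at (47,240), with the blue wheel partly hidden at (230,305).

Run:
```python
from h import *
f='w1.png'
c=lambda u,v,z:ray(f,u,v,z)
f1,h1,h2,f2=c(265,214,.037),c(463,166,.043),c(478,270,.043),c(293,308,.037)
print(*[x.round(3) for x in(h1,h2,f1,f2)]); mid=(h1+h2+f1+f2)/4
y=(h1+h2-f1-f2)/2; x=(h1-h2+f1-f2)/2
print('mid',mid.round(3),np.linalg.norm(y),np.linalg.norm(x),'yaw',np.degrees(np.arctan2(y[1],y[0])),'foot',(mid-y/np.linalg.norm(y)*.17).round(3))
hsv=cv2.cvtColor(load(f)['img'],cv2.COLOR_RGB2HSV);m=cv2.inRange(hsv,(15,130,70),(30,255,255))
n,l,s,ce=cv2.connectedComponentsWithStats(m)
P=[]
for j in range(1,n):
    if s[j,4]>200: print(s[j].tolist(),ce[j].round(1),ray(f,*ce[j],.038).round(3))
```

```text
[0.497 0.229 0.043] [0.624 0.232 0.043] [0.5   0.012 0.037] [0.626 0.009 0.037]
mid [0.562 0.121 0.04 ] 0.22000866408476336 0.1263645283811392 yaw 90.7848645468371 foot [ 0.564 -0.049  0.035]
[5, 180, 40, 40, 1044] [ 24.9 200.1] [ 0.421 -0.237  0.038]
[42, 274, 35, 34, 778] [ 59.2 290.6] [ 0.534 -0.256  0.038]
```

Emit:
servo_tool([
  [[8.5,-1.4,-4.7,1,-1],[8.5,-2.8,-9.4,2,-2],[8.5,-4.2,-14,3,-3],[8.5,-5.6,-18.7,4,-4],[8.5,-7,-23.4,5,-4.4]],
])

```text
t: 2.1
tool_pos: [0.4764, -0.1529, 0.22]
tool_rot: [0.249, 3.131, 0.001]
contact_force: [0.3, 0.6, 0.2]
opening: 0.0848
grip_force: 0.0
```

Emit:
servo_tool([
  [[8.5,-1.4,-4.5,2,0],[8.5,-2.5,-7.5,4,0],[8.5,-3,-9.0,6,0],[8.5,-3,-9.0,6,0],[8.5,-3,-9.0,6,0]],
])

```text
t: 2.6
tool_pos: [0.4917, -0.2448, 0.16]
tool_rot: [-0.251, -3.13, -0.002]
contact_force: [-0.4, -0.6, 0.4]
opening: 0.0851
grip_force: 0.0
```

Run:
```python
from h import *
o=snap('wrist','w2.png'); print(o['t'],o['tool_pos'])
f='w2.png'
hsv=cv2.cvtColor(load(f)['img'],cv2.COLOR_RGB2HSV);m=cv2.inRange(hsv,(15,130,50),(30,255,255))
n,l,s,ce=cv2.connectedComponentsWithStats(m)
for j in range(1,n):
    if s[j,4]>200: print(s[j].tolist(),ce[j].round(1),ray(f,*ce[j],.04).round(3))
```

```text
2.6 [ 0.49167353 -0.24476007  0.15995046]
[295, 70, 44, 68, 2862] [316.7 102.9] [ 0.421 -0.238  0.04 ]
[299, 224, 38, 55, 1885] [317.  252.1] [ 0.532 -0.256  0.04 ]
[547, 233, 12, 27, 212] [552.9 245.5] [ 0.556 -0.074  0.04 ]
```

View pics/w2.png

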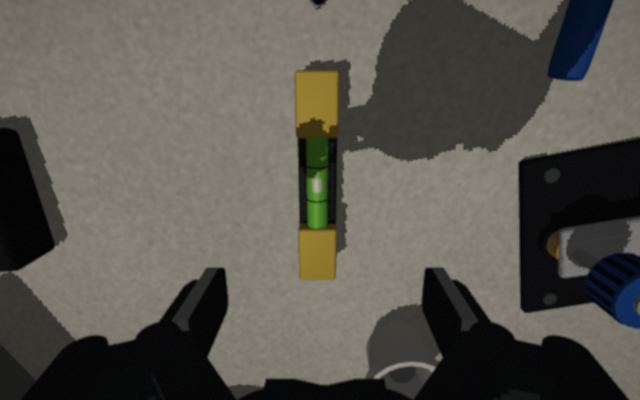

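The level is aligned between the fingers, with blocks at (317,103) and (317,252). Grasping it now.

Run:
```python
from h import *
print(move((.478,-.247,.027),80.7))
```

```text
(array([ 1.37, -0.45, 13.4 ]), np.float64(0.2), array([-0.6 , -0.05,  1.87,  0.  ,  1.32, -2.01]))
```

Emit:
servo_tool([
  [[8.5,1.3,-0.4,3,0],[8.5,1.4,-0.5,6.5,0],[8.5,1.4,-0.5,10,0],[8.5,1.4,-0.5,12.5,0],[8.5,1.4,-0.5,13.3,0]],
], newtons=40)

```text
t: 3.15
tool_pos: [0.4762, -0.2466, 0.0258]
tool_rot: [-0.249, -3.129, -0.003]
contact_force: [-0.4, 0.3, 0.4]
opening: 0.0849
grip_force: 0.0
```

Emit:
servo_tool([
  [[2,0,0,0,0],[2,0,0,0,0],[2,0,0,0,0],[2,0,0,0,0],[2,0,0,0,0]],
], newtons=40)

```text
t: 3.65
tool_pos: [0.4784, -0.2496, 0.0294]
tool_rot: [0.253, 3.128, -0.002]
contact_force: [0.0, 1.3, 7.1]
opening: 0.0291
grip_force: 42.5
```

Emit:
servo_tool([
  [[2,0,0,0,0],[2,0,0,0,0],[2,0,0,-3,0],[2,0,0,-7,0],[2,0,0,-11,0]],
])

```text
t: 4.15
tool_pos: [0.4759, -0.2481, 0.1373]
tool_rot: [-0.253, -3.129, -0.002]
contact_force: [0.8, 0.0, -3.7]
opening: 0.0291
grip_force: 41.4
```

Run:
```python
from h import *
o=ctrl.get_obs(); print(o['opening'],o['grip_force'],o['contact_force'],o['tool_pos'])
print(move((.564,.12,.14),0.5),move((.48,.0,.16),0.5))
```

```text
0.02905476156113113 41.36962115764618 [ 0.80148233  0.02994567 -3.69736074] [ 0.47590944 -0.24812443  0.13728644]
(array([-2.79, 37.75, -0.23]), np.float64(80.3), array([-0.62, -0.06,  1.92, -0.  ,  1.28, -2.03])) (array([ 3.58, 24.56, -2.23]), np.float64(80.3), array([-0.62, -0.06,  1.92, -0.  ,  1.28, -2.03]))
```

Emit:
servo_tool([
  [[2,0,2,-3,8],[2,0,6,-6,16],[2,0,10,-6,24.5],[2,-0.5,14,-6,33],[2,-1,18,-6,41]],
])

```text
t: 4.65
tool_pos: [0.5151, -0.0727, 0.1972]
tool_rot: [1.336, 2.843, -0.0]
contact_force: [-0.3, 0.1, -3.8]
opening: 0.0293
grip_force: 41.4
```

Run:
```python
from h import *
print(move((.564,.12,.14),0.5))
```

```text
(array([11.71, 16.07,  5.72]), np.float64(39.2), array([-0.28, -0.16,  1.91, -0.  ,  1.39, -0.98]))
```

Emit:
servo_tool([
  [[2,2.3,3.2,0,8.4],[2,4.6,6.4,0,16.8],[2,7,9.6,1,25],[2,9.3,12.8,3,33],[2,11.7,16.1,5.7,39.2]],
])

```text
t: 5.15
tool_pos: [0.5643, 0.1207, 0.141]
tool_rot: [2.209, 2.231, 0.003]
contact_force: [0.2, -0.2, -2.6]
opening: 0.0293
grip_force: 41.4
```

Emit:
servo_tool([
  [[2,0,0,0,0],[2,0,0,0,0]],
])

```text
t: 5.35
tool_pos: [0.5621, 0.1197, 0.1384]
tool_rot: [-2.201, -2.239, 0.005]
contact_force: [0.3, -0.3, -3.4]
opening: 0.0288
grip_force: 41.4
```

Run:
```python
from h import *
o=snap('wrist','w3.png'); snap('side','s3.png');print(o['t'],o['tool_pos'],o['contact_force'],move((.564,.12,.08),0.5))
a=load('w3.png')['img']; b=load('s3.png')['img'][100:300,240:440]
c=np.zeros((400,740,3),np.uint8);
c=np.hstack([cv2.resize(a,(448,280)),cv2.resize(b,(280,280),interpolation=cv2.INTER_CUBIC)]);cv2.imwrite('pics/c3.png',c[:,:,::-1])
```

```text
5.35 [0.56209012 0.11966782 0.13841768] [ 0.33250828 -0.26131717 -3.37465097] (array([0.16, 0.05, 6.07]), np.float64(0.3), array([ 0.08,  0.03,  1.83, -0.  ,  1.29,  0.06]))
```

View pics/c3.png

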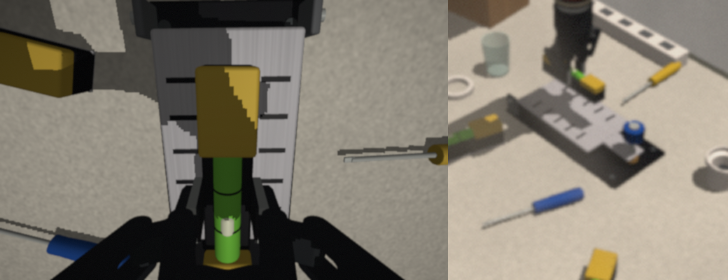

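The level is held above the shelf, aligned with its long axis and centred. Lowering it.

Emit:
servo_tool([
  [[2,0,0,2,0],[2,0,0,4,0],[2,0,0,5.3,0],[2,0,0,5.8,0],[2,0,0,6,0]],
])

```text
t: 5.95
tool_pos: [0.5635, 0.1185, 0.0804]
tool_rot: [2.206, 2.237, 0.0]
contact_force: [-0.6, 0.1, -2.7]
opening: 0.0291
grip_force: 41.4
```

Emit:
servo_tool([
  [[2,0,0,0.2,0],[2,0,0,0.4,0],[2,0,0,0.5,0],[2,0,0,0.6,0]],
])

```text
t: 6.35
tool_pos: [0.5637, 0.1192, 0.0747]
tool_rot: [2.204, 2.238, 0.001]
contact_force: [-0.5, 1.1, -3.2]
opening: 0.0289
grip_force: 41.4
```

Emit:
servo_tool([
  [[2,0,0,0.1,0],[2,0,0,0.2,0],[2,0,0,0.3,0]],
])

```text
t: 6.65
tool_pos: [0.5637, 0.119, 0.0721]
tool_rot: [2.204, 2.238, 0.0]
contact_force: [-1.5, -2.7, 3.3]
opening: 0.0289
grip_force: 42.2
```

Emit:
servo_tool([
  [[2,0,0,0.1,0],[2,0,0,0.2,0],[2,0,0,0.2,0]],
])

```text
t: 6.95
tool_pos: [0.5641, 0.1189, 0.0715]
tool_rot: [2.204, 2.237, 0.0]
contact_force: [-5.0, -2.6, 9.1]
opening: 0.0291
grip_force: 43.0
```

Emit:
servo_tool([
  [[5,0,0,-0.1,0],[7,0,0,-0.1,0],[7,0,0,-0.1,0],[7,0,0,-0.1,0],[7,0,0,-0.1,0]],
])

```text
t: 7.45
tool_pos: [0.5633, 0.1191, 0.0701]
tool_rot: [-2.205, -2.238, 0.0]
contact_force: [0.2, 0.1, -0.1]
opening: 0.0701
grip_force: 0.0
```

Emit:
servo_tool([
  [[7,0,0,-2,0],[7,0,0,-6,0],[7,0,0,-10,0],[7,0,0,-12,0],[7,0,0,-12,0]],
])

```text
t: 7.95
tool_pos: [0.5658, 0.1193, 0.1951]
tool_rot: [2.201, 2.234, 0.01]
contact_force: [1.2, -0.9, 0.6]
opening: 0.07
grip_force: 0.0
```

Run:
```python
from h import *
o=snap('wrist','w4.png'); snap('side','s4.png');snap('scene','c4.png');print(o['t'],o['tool_pos'],o['contact_force'],o['q'].round(2))
a=load('w4.png')['img']; b=load('s4.png')['img'][120:260,260:430]
c=np.hstack([cv2.resize(a,(448,280)),cv2.resize(b,(340,280),interpolation=cv2.INTER_CUBIC)]);cv2.imwrite('pics/v4.png',c[:,:,::-1])
for f in('w4.png','s4.png'):
  hsv=cv2.cvtColor(load(f)['img'],cv2.COLOR_RGB2HSV)
  for nm,m,z in(('y',cv2.inRange(hsv,(15,130,50),(30,255,255)),.08),('b',cv2.inRange(hsv,(105,120,40),(125,255,255)),.09)):
    n,l,s,ce=cv2.connectedComponentsWithStats(m)
    for j in range(1,n):
      if s[j,4]>60: print(f,nm,s[j].tolist(),ce[j].round(1),ray(f,*ce[j],z).round(3))
```

```text
7.95 [0.56581717 0.11931989 0.19506429] [ 1.18649497 -0.85391802  0.58157828] [ 0.08 -0.02  1.78  0.    1.37  0.06]
w4.png y [44, 54, 97, 74, 5338] [90.8 90.8] [0.412 0.197 0.08 ]
w4.png y [299, 90, 45, 69, 2887] [320.5 123.4] [0.563 0.178 0.08 ]
w4.png y [558, 179, 82, 29, 1920] [601.8 193.8] [0.769 0.13  0.08 ]
w4.png y [302, 242, 38, 54, 1847] [321.2 269.8] [0.565 0.065 0.08 ]
w4.png b [100, 301, 74, 32, 1378] [134.4 316.7] [0.419 0.028 0.09 ]
s4.png y [385, 145, 21, 16, 148] [394.8 151.6] [0.771 0.05  0.08 ]
s4.png y [334, 173, 17, 13, 130] [342.8 179. ] [0.561 0.056 0.08 ]
s4.png y [203, 200, 24, 17, 289] [214. 208.] [0.22 0.19 0.08]
s4.png y [338, 278, 22, 28, 403] [349.3 290.6] [ 0.302 -0.246  0.08 ]
s4.png y [316, 332, 28, 35, 651] [329.5 349.2] [ 0.172 -0.327  0.08 ]
s4.png b [366, 189, 14, 13, 108] [372.8 195.3] [ 0.565 -0.058  0.09 ]
s4.png b [303, 236, 32, 13, 196] [318.8 242.2] [ 0.342 -0.096  0.09 ]
s4.png b [547, 386, 31, 14, 230] [561.1 394.7] [ 0.424 -0.675  0.09 ]
```

View pics/v4.png

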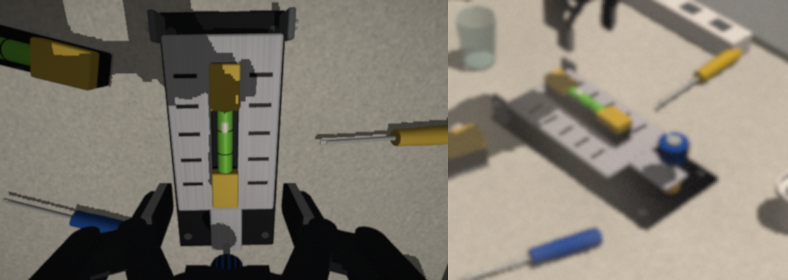

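The level lies central on the shelf. Its bubble is toward the hinge end, at about wrist px (320,183). I'll measure the slope from it.

```bash
cat >> h.py <<'E'
def bubble(f,box):
    a,b,c,d=box; im=load(f)['img'][b:d,a:c]; hsv=cv2.cvtColor(im,cv2.COLOR_RGB2HSV)
    y=cv2.inRange(hsv,(15,130,50),(30,255,255)); n,l,s,ce=cv2.connectedComponentsWithStats(y)
    i=np.argsort(-s[1:,4])[:2]+1; P=[ray(f,*(ce[j]+[a,b]),.08) for j in i]
    m=cv2.inRange(hsv,(35,20,90),(75,130,255)); n,l,s,ce=cv2.connectedComponentsWithStats(m)
    j=np.argmax(s[1:,4])+1; B=ray(f,*(ce[j]+[a,b]),.076); u=(P[1]-P[0])/np.linalg.norm(P[1]-P[0]); u*=np.sign(u[1])
    return s[j].tolist(),(ce[j]+[a,b]).round(1),'mid',((P[0]+P[1])/2).round(3),'bubble mm to hinge',(1000*(B-(P[0]+P[1])/2)@u).round(1)
E
python3 - <<'E'
from h import *
print(bubble('w4.png',(290,80,355,300)))
im=load('w4.png')['img']; hsv=cv2.cvtColor(im,cv2.COLOR_RGB2HSV)
for v in range(155,250,4): print(v,hsv[v,320].tolist(),end=' ')
print(move((.566,-.053,.17)),move((.566,-.053,.09),0.5))
E
```

```text
([25, 93, 12, 18, 89], array([320.8, 181.3]), 'mid', array([0.564, 0.121, 0.08 ]), 'bubble mm to hinge', np.float64(14.4))
155 [23, 188, 68] 159 [46, 180, 65] 163 [48, 163, 142] 167 [48, 160, 159] 171 [48, 162, 159] 175 [33, 39, 156] 179 [32, 36, 179] 183 [32, 36, 179] 187 [31, 35, 175] 191 [47, 135, 155] 195 [48, 163, 156] 199 [48, 163, 156] 203 [48, 163, 156] 207 [48, 163, 156] 211 [48, 164, 154] 215 [48, 164, 154] 219 [48, 164, 140] 223 [48, 165, 148] 227 [48, 165, 153] 231 [48, 165, 151] 235 [48, 167, 151] 239 [48, 165, 151] 243 [48, 168, 149] 247 [41, 168, 112] (array([-17.2 ,   0.09,   1.87]), 0, array([ 0.08, -0.02,  1.79,  0.  ,  1.37,  0.06])) (array([-17.2 ,   0.11,   9.87]), np.float64(0.4), array([ 0.08, -0.02,  1.79,  0.  ,  1.37,  0.06]))
```

Emit:
servo_tool([
  [[7.5,-4.3,0,0,-8.5],[7.5,-8.6,0,0,-17],[7.5,-13,0,0.5,-25.5],[7.5,-16,0,1.5,-34],[7.5,-17.2,0.1,2.5,-42]],
])

```text
t: 8.6
tool_pos: [0.5656, -0.0554, 0.1626]
tool_rot: [-1.251, -2.878, 0.002]
contact_force: [0.4, -0.3, -0.5]
opening: 0.0753
grip_force: 0.0
```

Emit:
servo_tool([
  [[7.5,0,0,2,-5],[7.5,0,0,4.5,-5],[7.5,0,0,6.5,-5],[7.5,0,0,7.3,-5],[7.5,0,0,7.3,-5]],
])

```text
t: 9.1
tool_pos: [0.5648, -0.0524, 0.0892]
tool_rot: [-1.127, -2.926, 0.001]
contact_force: [-0.5, 0.9, 0.8]
opening: 0.0748
grip_force: 0.0
```

Emit:
servo_tool([
  [[3,0,0,0,0],[3,0,0,0,0],[3,0,0,0,0],[3,0,0,0,0],[3,0,0,0,0]],
], newtons=40)

```text
t: 9.6
tool_pos: [0.5683, -0.0525, 0.094]
tool_rot: [1.128, 2.929, 0.003]
contact_force: [1.1, 4.6, 4.9]
opening: 0.0407
grip_force: 41.7
```

Run:
```python
from h import *
o=ctrl.get_obs(); print(o['opening'],o['grip_force'],o['contact_force'],o['wrist_torque'],o['tool_pos'],move((.566,-.053,.09),0.5))
snap('side','s5.png')
```

```text
0.040680156751608625 41.71604633331299 [1.07794437 4.64366294 4.85550547] [ 0.67688446 -0.24726942  0.00450663] [ 0.56826636 -0.05252145  0.09402954] (array([ 0.14, -0.19,  0.4 ]), np.float64(47.4), array([-0.22,  0.07,  1.87,  0.  ,  1.2 , -1.06]))
```

Emit:
servo_tool([
  [[3,0,0,0,7],[3,0,0,0,14],[3,0,0,0,21],[3,0,0,0,28],[3,0,0,0,35]],
], newtons=60)

```text
t: 10.15
tool_pos: [0.5684, -0.0525, 0.0942]
tool_rot: [1.963, 2.45, 0.004]
contact_force: [1.9, 5.0, 7.1]
opening: 0.0406
grip_force: 59.6
```

Emit:
servo_tool([
  [[3,0,0,0,6],[3,0,0,0,12],[3,0,0,0,12],[3,0,0,0,12]],
])

```text
t: 10.55
tool_pos: [0.5684, -0.0525, 0.0941]
tool_rot: [2.204, 2.236, 0.005]
contact_force: [2.2, 4.7, 6.3]
opening: 0.0405
grip_force: 59.7
```

Emit:
servo_tool([
  [[3,0,0,0,0],[3,0,0,0,0],[3,0,0,0,0],[3,0,0,0,0],[3,0,0,0,0]],
])

```text
t: 11.05
tool_pos: [0.5684, -0.0525, 0.0942]
tool_rot: [2.204, 2.236, 0.005]
contact_force: [1.9, 5.4, 6.3]
opening: 0.0403
grip_force: 59.7
```

Run:
```python
from h import *
o=snap('wrist','w6.png'); snap('side','s6.png'); snap('scene','c6.png')
print(o['t'],o['opening'],o['contact_force'],o['wrist_torque'],o['tool_pos'],move((.566,-.053,.09),0.5))
a=load('w6.png')['img']; b=load('s6.png')['img'][140:220,300:400]
c=np.hstack([cv2.resize(a,(448,280)),cv2.resize(b,(350,280),interpolation=cv2.INTER_CUBIC)]);cv2.imwrite('pics/v6.png',c[:,:,::-1])
```

```text
11.05 0.04029099416552774 [1.85199168 5.36182797 6.28640322] [ 0.63119514 -0.30705015 -0.14409213] [ 0.56841424 -0.0525009   0.09417253] (array([-0.05, -0.24,  0.41]), np.float64(0.3), array([-0.22,  0.07,  1.87,  0.  ,  1.2 , -0.24]))
```

View pics/v6.png

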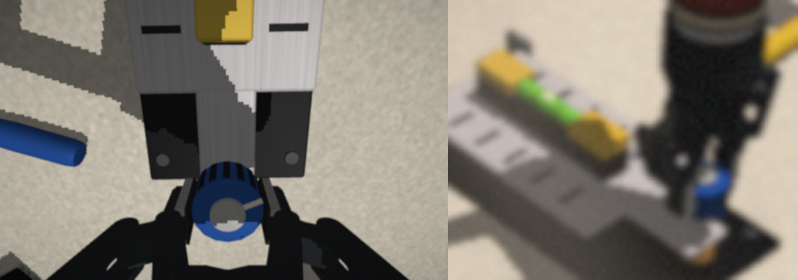

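The wheel turned in the grip, and in the side view the bubble is near the vial's middle. Releasing and looking from above the level.

Emit:
servo_tool([
  [[7,0,0,0,0],[7,0,0,0,0],[7,0,0,0,0],[7,0,0,-3,0],[7,0,0,-7,0]],
])

```text
t: 11.7
tool_pos: [0.5644, -0.0527, 0.1595]
tool_rot: [-2.201, -2.233, 0.007]
contact_force: [1.4, -0.3, -0.6]
opening: 0.0702
grip_force: 0.0
```

Emit:
servo_tool([
  [[7,4,0,-2,0],[7,9,0,-3.5,0],[7,13.5,0,-3.5,0],[7,17,-0.2,-3.5,0],[7,17,-0.2,-3.5,0]],
])

```text
t: 12.2
tool_pos: [0.5616, 0.1204, 0.1971]
tool_rot: [-2.199, -2.243, 0.0]
contact_force: [-0.6, -0.8, 0.2]
opening: 0.0697
grip_force: 0.0
```

Emit:
servo_tool([
  [[0,0,0,0,0],[0,0,0,0,0],[0,0,0,0,0]],
], newtons=20)

```text
t: 12.5
tool_pos: [0.5624, 0.1158, 0.197]
tool_rot: [-2.207, -2.236, 0.001]
contact_force: [0.0, -0.5, 0.6]
opening: 0.0264
grip_force: 0.0
```

Run:
```python
from h import *
o=snap('wrist','w7.png'); print(o['t'],o['tool_pos'],o['opening'],o['contact_force'])
print(bubble('w7.png',(270,60,380,300)))
cv2.imwrite('pics/v7.png',cv2.resize(load('w7.png')['img'][60:320,220:420],(400,520))[:,:,::-1])
for y in(.066,.177): print(move((.564,y,.11),0.5))
```

```text
12.5 [0.56244    0.11582729 0.19702425] 0.026388737154904193 [ 0.02822951 -0.52849612  0.57383975]
([52, 126, 11, 19, 84], array([327.4, 195.1]), 'mid', array([0.564, 0.121, 0.08 ]), 'bubble mm to hinge', np.float64(0.2))
(array([-4.98,  0.09,  8.71]), np.float64(0.2), array([ 0.07, -0.03,  1.78, -0.  ,  1.39,  0.06]))
(array([6.12, 0.24, 8.71]), np.float64(0.2), array([ 0.07, -0.03,  1.78, -0.  ,  1.39,  0.06]))
```

View pics/v7.png

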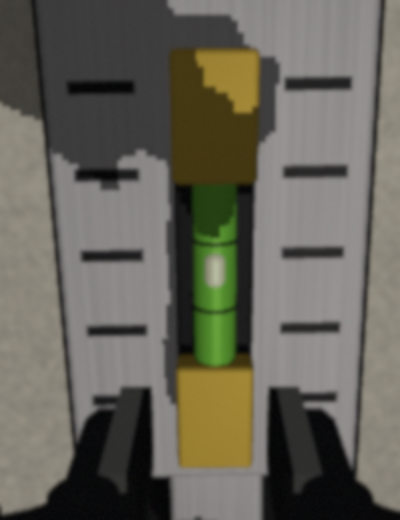

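The bubble is centred between its lines: bubble at crop (215,270), lines at 243 and 310. Now I'll close the fingers and press on the hinge-end block.

Emit:
servo_tool([
  [[0,2,0.1,2,0],[0,4.5,0.2,5,0],[0,5.6,0.2,7,0],[0,5.6,0.2,8,0],[0,5.6,0.2,8.5,0]],
])

```text
t: 13.05
tool_pos: [0.5631, 0.1722, 0.1111]
tool_rot: [-2.205, -2.237, 0.003]
contact_force: [0.2, 0.5, 0.5]
opening: 0.0002
grip_force: 0.0
```

Emit:
servo_tool([
  [[0,0,0,0.2,0],[0,0,0,0.4,0],[0,0,0,0.6,0],[0,0,0,0.7,0]],
])

```text
t: 13.45
tool_pos: [0.564, 0.1728, 0.106]
tool_rot: [2.205, 2.237, 0.002]
contact_force: [0.3, -0.1, 0.6]
opening: -0.0001
grip_force: 0.0
```

Emit:
servo_tool([
  [[0,0,0,0.1,0],[0,0,0,0.2,0],[0,0,0,0.3,0],[0,0,0,0.4,0],[0,0,0,0.4,0]],
])

```text
t: 13.95
tool_pos: [0.5642, 0.1731, 0.1038]
tool_rot: [2.204, 2.238, 0.0]
contact_force: [-3.6, -2.0, 10.7]
opening: 0.0001
grip_force: 5.3
```

Emit:
servo_tool([
  [[0,0,0,0,0],[0,0,0,0,0],[0,0,0,0,0],[0,0,0,0,0],[0,0,0,0,0]],
])

```text
t: 14.45
tool_pos: [0.5641, 0.1731, 0.1038]
tool_rot: [2.204, 2.238, 0.0]
contact_force: [-6.1, -1.3, 11.1]
opening: 0.0002
grip_force: 5.3
```

Run:
```python
from h import *
o=snap('side','s8.png'); snap('scene','c8.png'); print(o['contact_force'])
a=load('s8.png')['img'][130:230,260:400]; b=load('c8.png')['img'][190:310,220:400]
c=np.hstack([cv2.resize(a,(400,280),interpolation=cv2.INTER_CUBIC),cv2.resize(b,(400,280),interpolation=cv2.INTER_CUBIC)]);cv2.imwrite('pics/v8.png',c[:,:,::-1])
```

```text
[-6.05547769 -1.28866409 11.06286815]
```

View pics/v8.png

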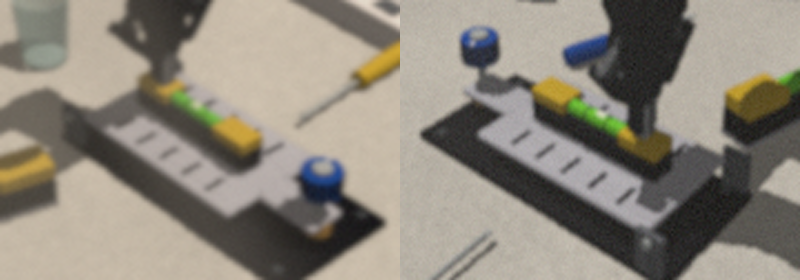

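Both views show the fingers resting on the hinge-end block and the level flat on the shelf. The bubble is near mid-vial at crop (200,105) and (600,115), with a steady push of about 11 N.

```bash
python3 -c "
from h import *
print(ctrl.finish_job())"
```

```text
the job is handed in; nothing more can be done
None
```

I handed the job in with the level lying free in the middle of the shelf, the bubble about 0.2 mm from centre after levelling, and the fingers pressing down on its hinge-end block with about 11 N; the ring, cup and beaker were never approached, and the hand-in returned no verdict.

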